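# Load a knife-handle scale into a spring-clip drilling fixture

### The arm

A 6-joint arm with a two-finger parallel gripper is mounted at the origin on the work surface. World frame = base frame: x ahead of the robot, y to its left, z up, the work surface at z = 0. Lengths are in m, angles in rad, forces in N, time in s.
With the tool pointing down it reaches from about 0.375 to 0.9 m from the base axis. Payload 3.1 kg.
Tool frame: the origin (TCP) lies between the finger pads; the fingertips stand robot.tip_extent ahead of it and the grasp point (between the pads) lies 3 mm ahead of it (robot.tip_extent is the distance from the TCP to the fingertips, in m); z points along the fingers, x is the direction in which the jaws open and shut, and the axes are right-handed (so a half turn about z gives the same grasp; the last joint's range is limited). The gripper opens to 87 mm and grips with 3 to 60 N. Pads are 19 mm wide; open, the fingers measure 117 mm over their backs; the gripper's body (75 mm by 190 mm) begins 51 mm behind the grasp point.
Start: joints at [1.081, 0.527, 1.433, -0, 1.181, -0.178], TCP at [0.192, 0.595, 0.245] pointing down, gripper open.
Joint ranges: [-3.08, 3.08], [-0.75, 2.2], [0.22, 2.44], [-1.43, 4.57], [0, 2.65], [-2.85, 2.85]. Speed limits (rad/s): [2.79, 2.79, 3.14, 3.14, 3.14, 3.14].

### API

Orientations are given as a unit quaternion [x, y, z, w].
In Python, from rig import robot, cams gives the robot as it stands.
- The arm moves only by the tool carry_out, never from a script. Its argument "steps" is a list of rows, each a list of 3 entries, a list of its own where there are three numbers: the shift along the world's x, y, z in cm, then the turn about the world's z in degrees, then the closure, from 0 (fully open) to 1 (shut). In form: [[[dx, dy, dz], spin, fingers], ...]. A call has 1 to 10 rows; each row shifts and turns the pose as measured when the row begins; what a row does not reach is not made up. A row lasts 1/10 s, in which the tool goes at most 50 mm and 8.59 degrees, less where a joint would pass 70% of its speed; a pose out of reach is approached as far as the arm can. A call with a gripper value outside its range is refused whole. The fingers move at their own pace and stop on an object; "squeeze" is the grip in N (left out, the last holds). Time passes only in rows, so rows that do not move let the fingers close. It gives the time, the measured TCP pose, the force and the opening at its end, in the units of the state.
- robot.get_obs(): the state, without advancing time (a new reading comes with each control period).
- cams.camera(name): name is "scene" or "top" or "wrist"; returns a dict with "pixels" (480x640x3 uint8, red, green, blue), "fx", "fy", "cx", "cy" (pixels), "k1" (the pictures are not rectified: a ray, as slopes to the right and down, at radius r is drawn at 1 + k1 r^2 times it, then the intrinsics apply), "eye" and "rotation" of the camera in the world. Camera axes: x right, y up, looking along -z (the intrinsics and any distortion apply to the point x, -y, -z); pixel columns grow to the right and rows downward; lengths in m; the calibration is good to about 2 mm. A picture is of the moment at which its call begins. There is no depth.
- robot.hand_in(): hands the job in, once; it reports no verdict.
The state is a dict: "time": time; "q": joint angles; "joint_velocities": joint speeds; "joint_torque": joint torques, N m; "position": TCP position; "tool_rot": TCP orientation; "ft_force": force on the tool from outside, world axes, zero at the start; "moment": the same for the moment, N m; "grip_width": finger opening in m.
Only numpy, scipy, OpenCV 4.12 (cv2) and the standard library are available. Lean on these libraries where they do the work, as an engineer would, in place of code of your own. Each camera call takes 0.05 s, during which the arm holds its last target. There are 200 camera calls.

### The job

Load the green knife-handle scale for drilling: lift the spring clip of the fixture until it stays up by itself, then slide the green scale flat along the bed, under the clip and the lip of the end stop, until you feel it bear lightly but surely on the stop screw, which may be set anywhere under the lip. Then bring the clip down onto the scale by hand, without letting it snap or bearing down hard on it, let go, and leave everything else on the bench as it is.

Things in the scene. Friction and masses are not known exactly. Their poses are not given: they have to be found in the camera images.
- fixture: Drilling fixture bolted to the bench: blue base plate 225 x 90 x 12 mm (from x = -100 to +125 mm) with a raised aluminium bed, spring clip and end stop. Origin on the bench; z up; +x is the loading direction, towards stop and hinge. Bed 26 mm wide (narrower than a scale: fingers pass beside it), top at z = 38 mm, from x = -78 to +74 mm; a scale lies centred along it, its middle at z = 43 mm.
- home (a point): Mark on the fixture's middle line: fixture x = 0, y = 0, z = 43 mm, axes as the fixture. The middle of a scale that is home lies 0 to 10 mm behind it (towards -x), as the stop screw is set. Steel cheeks flank the scale's nose from x = 42 to 62 mm, 43 mm apart, tops at z = 46 mm; their flared mouth begins at x = 30 mm, 51 mm wide. Behind x = -5 mm the bed is open to above.
- end_stop: Dark steel end stop, rigid; origin and axes as the fixture. The nose meets its adjusting screw, a brass button 12 mm across on the middle line, locked anywhere from x = 52.5 to 62.5 mm and hidden by a lip, so it must be found by feel. The lip is 42 mm wide, from x = 48.5 mm on, underside at z = 51 mm, 3 mm over a scale on the bed. Hand pressure of 3 to 10 N seats a scale; over 15 N chips its nose.
- clip (a joint): Angle of the spring clip (steel strip 18 mm wide), rad: 0 = shut on the empty fixture, grows as its grip is raised and swung towards +x, stop at 1.35; resting on a scale it reads 0.17. The spring goes over centre at 0.75: below, it pulls shut; above, it holds the clip up. Torque 0.5 N m per rad away from 0.75: 5 N at the grip to lift, 4 N to bring it back from fully up.
- clip_hinge (a point): Middle of the clip's hinge axis, which runs along the fixture's y: fixture x = 82, y = 0, z = 66 mm; axes as the fixture. The hinge lugs, 18 mm to either side, reach z = 70 mm; the coil springs and their cross pin stay within 27 mm to either side and below z = 85 mm.
- clip_grip (a point): Centre of the clip's red rolled grip: a cylinder 12 mm in diameter, 22 mm long along the fixture's y. With the clip at 0 it is 76 mm behind (-x) and 4 mm above the hinge axis; it moves on a circle of 76 mm about it; at 1.35 it is at fixture x = 69, z = 141 mm. Pinched by its two ends from above, it turns between the fingers as the clip swings. Its axes turn with the clip.
- clip_foot (a point): Rounded foot of the clip (radius 3 mm, 20 mm wide along y) that presses on the scale; this point is on its axis, 52 mm behind and 24 mm below the hinge axis when the clip is at 0. The spring alone presses it on the scale with about 5 N; more than 20 N bruises the scale.
- green_mid (a point): Centre of a knife-handle scale, a flat slab 125 (x) x 40 (y) x 10 (z) mm, green, with a black underside; the one to load. At the start it lies flat across two battens of the rack, underside 26 mm above the bench. Mass 60 to 130 g. Either end may lead.
- walnut_mid (a point): Centre of a knife-handle scale, a flat slab 125 (x) x 40 (y) x 10 (z) mm, dark brown walnut with a red underside; leave it. At the start it lies flat across two battens of the rack, underside 26 mm above the bench.
- black_mid (a point): Centre of a knife-handle scale, a flat slab 125 (x) x 40 (y) x 10 (z) mm, black with an orange underside; leave it. At the start it lies flat across two battens of the rack, underside 26 mm above the bench.
- green_scale: The green scale itself; origin at the centre of its underside, axes as green_mid.
- rack: Plywood board 120 x 275 x 8 mm with two battens 14 mm wide, centred at x = -46 and +46 mm, tops at 26 mm, running along its y. Origin under its middle, on the bench. Three scales lie across the battens along its x, at y about -88, 0 and +88 mm, in any order.
- hammer: Hammer lying on the bench; leave it.
- brush: Bench brush; leave it.
- glue: Glue bottle 48 mm in diameter, 110 mm tall; leave it.
- pin_cup: Steel cup 64 mm in diameter, 50 mm tall; leave it.
- blade_blank: Flat steel blade blank 200 x 32 x 5 mm; leave it.
- stone: Red-brown sharpening stone 150 x 50 x 25 mm; leave it.
Things that resemble listed ones, but are neither listed nor needed, are in the scene too. Of the things shaped like the green_scale, the green one is meant. Leave any purple look-alike of the fixture alone.

How it is judged:
By the outcome, as a careful person would: the job done as asked, in the order asked, and still so for the second after the job is handed in, with the robot touching nothing.
It also fails if it takes over 72 s, if anything falls off the work surface, if the arm or the gripper's body presses on something with over 40 N, if the wrist force passes 120 N, or if a joint passes its speed limit or range.

## Working session

There is one attempt and no reset: what is moved stays moved. The work goes in short steps, Python scripts to look and compute and a tool call to move; the robot and the scene stay as the last step left them, time stands still between calls to the robot, and variables do not carry over. Pictures are saved under pics/ and viewed, about 8 in all and at most 12, crops included, and the job is handed in when it is done.

Besides the shell and the picture viewer there is one more tool, called after "Emit:" by a JSON object that holds its "name" and its "arguments", one argument or row to a line. carry_out: Moves the arm, as the interface text tells. Its arguments: {"type":"object","properties":{"steps":{"type":"array"},"squeeze":{"type":"number"}},"required":["steps"]}

```bash
ls; mkdir -p pics; python3 - <<'E'
from rig import robot, cams
import cv2
print(robot.get_obs(), robot.tip_extent)
for n in ("scene","top"):
    c=cams.camera(n); cv2.imwrite(f"pics/{n}0.png",c["pixels"][:,:,::-1])
    print(n,{k:v for k,v in c.items() if k!="pixels"})
E
```

```text
pics
{'time': 0.0, 'q': array([ 1.08050498e+00,  5.28448307e-01,  1.43390112e+00, -1.65059419e-06,
        1.18142459e+00, -1.78528747e-01]), 'joint_velocities': array([ 2.00965639e-03, -1.23683947e-03, -8.56254036e-04, -5.42557999e-04,
       -5.69691454e-05,  2.74354216e-03]), 'joint_torque': array([ 1.97054243e-05, -4.40033340e+01, -1.76591241e+01,  6.33000769e-02,
        5.80991060e-02, -1.44478104e-04]), 'position': array([0.19136806, 0.59425312, 0.24358295]), 'tool_rot': array([ 8.08311384e-01,  5.88754207e-01, -9.81297765e-04,  4.76065286e-04]), 'ft_force': array([ 0.39668972, -0.07647308, -0.37184134]), 'moment': array([0.0503507 , 0.07165344, 0.04318897]), 'grip_width': 0.08710149460503916} 0.022
scene {'fx': 495.2609170960066, 'fy': 495.2609170960066, 'cx': 320.55865304597074, 'cy': 236.08844707876125, 'k1': -0.0975203810990383, 'eye': array([ 1.3976922 , -0.11436916,  1.09661793]), 'rotation': array([0.26673143, 0.22678287, 0.61706535, 0.70473699])}
top {'fx': 434.7833500097416, 'fy': 434.7833500097416, 'cx': 323.7344679144719, 'cy': 237.56188984896605, 'k1': -0.03163102339523184, 'eye': array([0.29502832, 0.02801094, 1.25717063]), 'rotation': array([-0.05665379,  0.06510239,  0.70683438, -0.70209485])}
```

View pics/top0.png

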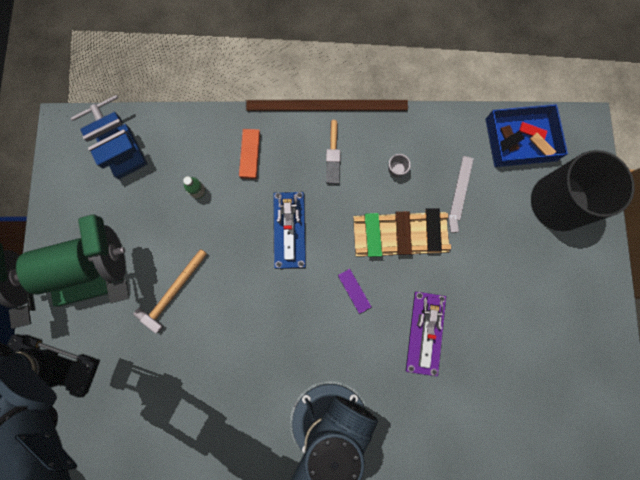

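View pics/scene0.png

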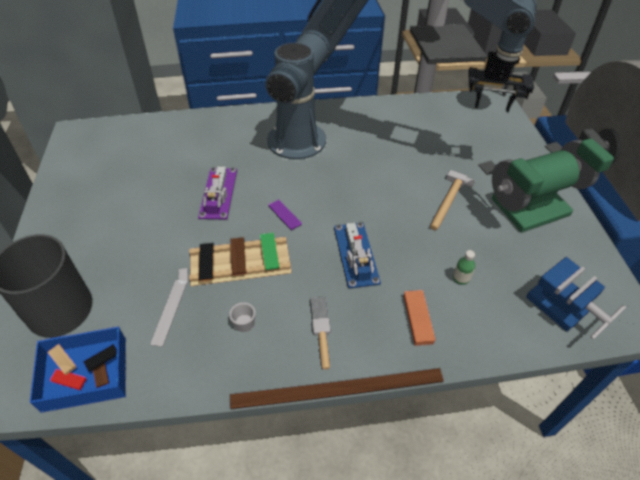

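The top view shows the blue fixture at about (289,230) with its stop towards the top of the image (world +x), and the green scale at about (374,235) at the left of the rack. The scene view agrees. Next I'll enlarge both areas.

```bash
cat > h.py <<'E'
import numpy as np, cv2
from scipy.spatial.transform import Rotation as R
from rig import robot, cams
def K(c): return np.array([[c["fx"],0,c["cx"]],[0,c["fy"],c["cy"]],[0,0,1]]), np.array([c["k1"],0,0,0,0.])
F=np.diag([1,-1,-1.])
def to_plane(c,uv,z):
    k,d=K(c); s=cv2.undistortPoints(np.array(uv,float).reshape(-1,1,2),k,d).reshape(-1,2)
    r=R.from_quat(c["rotation"]).apply(np.c_[s[:,0],-s[:,1],-np.ones(len(s))])
    return c["eye"]+r*((z-c["eye"][2])/r[:,2])[:,None]
def project(c,P):
    k,d=K(c); M=R.from_quat(c["rotation"]).inv().apply(np.atleast_2d(P)-c["eye"])@F
    return cv2.projectPoints(M,np.zeros(3),np.zeros(3),k,d)[0].reshape(-1,2)
def crop(px,x0,y0,x1,y1,s): return cv2.resize(px[y0:y1,x0:x1],None,fx=s,fy=s,interpolation=cv2.INTER_CUBIC)
def obs():
    o=robot.get_obs(); e=R.from_quat(o["tool_rot"])
    print("t",round(o["time"],2),"pos",o["position"].round(4),"jaw deg",np.degrees(np.arctan2(*e.apply([1,0,0])[1::-1])).round(2),"F",o["ft_force"].round(2),"w",round(o["grip_width"],4)); return o
E
python3 - <<'E'
from h import *
t=cams.camera("top")["pixels"]; s=cams.camera("scene")["pixels"]
a=crop(t,262,186,462,276,4); b=crop(s,185,215,385,295,3)
im=np.zeros((600,800,3),np.uint8); im[:360]=a; im[360:,:600]=b
cv2.imwrite("pics/c1.png",im[:,:,::-1])
E
```

```text
(no output)
```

View pics/c1.png

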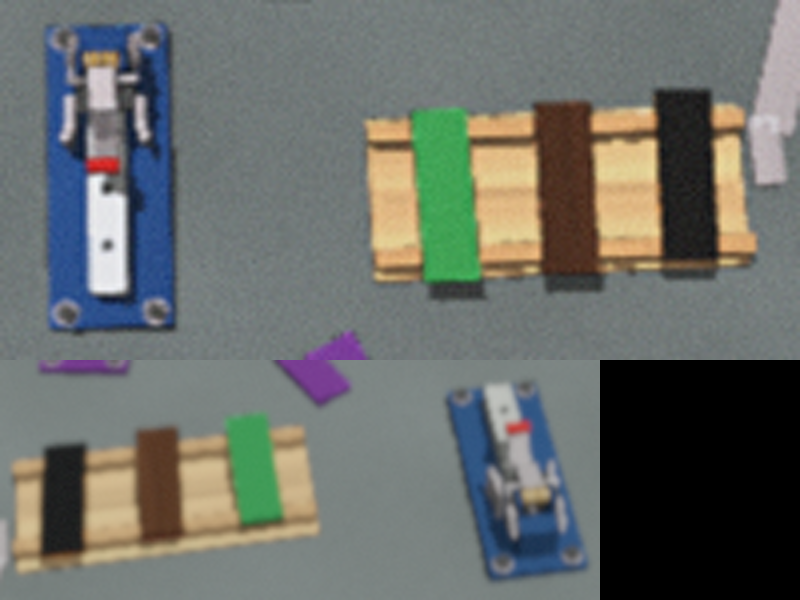

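```bash
python3 - <<'E'
from h import *
def pose(c,px,z,L,W):   # px: far-left.. order: +x+y, +x-y, -x-y, -x+y
    P=to_plane(c,px,z)[:,:2]; q=np.array([[L/2,W/2],[L/2,-W/2],[-L/2,-W/2],[-L/2,W/2]])
    m=P.mean(0); H=(P-m).T@q; a=np.arctan2(H[1,0]-H[0,1],H[0,0]+H[1,1])
    rot=np.array([[np.cos(a),-np.sin(a)],[np.sin(a),np.cos(a)]])
    print(m.round(4),"deg",np.degrees(a).round(2),"res mm",(1e3*(P-m-q@rot.T)).round(1).tolist()); return m,a,rot
T=cams.camera("top"); S=cams.camera("scene")
t=lambda p:[(262+(x+.5)/4-.5,186+(y+.5)/4-.5) for x,y in p]
s=lambda p:[(185+(x+.5)/3-.5,215+(y-360+.5)/3-.5) for x,y in p]
for c,p in((T,t([(47,25),(170,24),(173,328),(50,330)])),(S,s([(587,567),(490,578),(447,392),(536,383)]))):
    m,a,r=pose(c,p,.012,.225,.09); print(" fixture origin",(m-r@[.0125,0]).round(4))
for c,p in((T,t([(412,110),(467,109),(481,281),(427,284)])),(S,s([(283,520),(238,527),(226,416),(267,412)]))): pose(c,p,.036,.125,.04)
# segmentation of the plan outlines
for c,z,lo,hi,roi,n in((T,.036,(50,120,60),(75,255,255),(350,200,400,270),"green"),(S,.036,(50,120,60),(75,255,255),(250,225,290,280),"green S"),(T,.012,(100,120,40),(125,255,255),(265,185,312,275),"plate"),(S,.012,(100,120,40),(125,255,255),(325,215,390,295),"plate S")):
    h=cv2.cvtColor(c["pixels"],cv2.COLOR_RGB2HSV); k=cv2.inRange(h,lo,hi); x0,y0,x1,y1=roi; k2=np.zeros_like(k); k2[y0:y1,x0:x1]=k[y0:y1,x0:x1]
    v,u=np.nonzero(k2); P=to_plane(c,np.c_[u,v],z)[:,:2]
    print(n,len(u),cv2.minAreaRect((P*1000).astype(np.float32)))
E
```

```text
[0.5371 0.113 ] deg 0.83 res mm [[1.0, 0.6], [0.0, -0.4], [-0.7, 0.7], [-0.3, -1.0]]
 fixture origin [0.5246 0.1128]
[0.5411 0.1143] deg 0.76 res mm [[0.7, -0.7], [-0.0, 1.0], [-0.6, 0.1], [-0.1, -0.3]]
 fixture origin [0.5286 0.1141]
[ 0.5159 -0.1293] deg 3.04 res mm [[1.2, 0.1], [-0.3, 0.2], [-0.6, 0.6], [-0.3, -0.9]]
[ 0.5197 -0.1277] deg 1.72 res mm [[2.8, 0.3], [4.3, -0.2], [-4.1, 0.4], [-3.0, -0.5]]
green 559 ((515.2999267578125, -127.83316802978516), (125.50279235839844, 38.00575637817383), 3.726517915725708)
green S 427 ((520.1868896484375, -128.21778869628906), (124.62850189208984, 34.735694885253906), 2.107325315475464)
plate 1209 ((536.6050415039062, 113.17184448242188), (225.083984375, 87.68180084228516), 0.6917059421539307)
plate S 878 ((542.1676025390625, 113.4688491821289), (222.5477294921875, 87.31719970703125), 1.0899736881256104)
```

The fixture origin is at about (0.5265, 0.1135) with yaw 0.85°, and the green scale is at about (0.5175, -0.1285) with yaw about 3°. The two cameras agree to about 4 mm. I'll move over the fixture and refine these with the wrist camera.

Emit:
{"name": "carry_out", "arguments": {
  "steps": [
    [[2.6,-3.7,0],2,0],
    [[2.6,-3.7,0],2,0],
    [[2.6,-3.7,0],2,0],
    [[2.6,-3.7,0],2,0],
    [[2.6,-3.7,0],2,0],
    [[2.6,-3.7,0],2,0],
    [[2.6,-3.7,0],2,0],
    [[2.6,-3.7,0],2,0],
    [[2.6,-3.7,0],2,0],
    [[2.6,-3.7,0],1,0]
  ],
  "squeeze": 20
}}

```text
time: 1.3
position: [0.456, 0.2162, 0.2451]
tool_rot: [0.691, 0.723, 0.003, -0.001]
ft_force: [-0.1, 0.3, 0.4]
grip_width: 0.0873
```

Emit:
{"name": "carry_out", "arguments": {
  "steps": [
    [[1.5,-3.4,0],0.2,0],
    [[1.5,-3.4,0],0,0],
    [[1.4,-3.4,0],0,0],
    [[0,0,0],0,0],
    [[0,0,0],0,0]
  ]
}}

```text
time: 1.8
position: [0.5065, 0.1042, 0.2459]
tool_rot: [0.693, 0.721, 0.005, 0.001]
ft_force: [0.9, -0.1, -0.4]
grip_width: 0.0871
```

```bash
python3 - <<'E'
from h import *
obs(); c=cams.camera("wrist"); cv2.imwrite("pics/w1.png",c["pixels"][:,:,::-1]); print({k:v for k,v in c.items() if k!="pixels"})
E
```

```text
t 1.8 pos [0.5065 0.1042 0.2459] jaw deg 92.34 F [ 0.88 -0.11 -0.38] w 0.0871
{'fx': 331.73252198140193, 'fy': 331.73252198140193, 'cx': 318.12905566959296, 'cy': 244.45731560998186, 'k1': -0.016495347675759123, 'eye': array([0.4252215 , 0.10026785, 0.38536267]), 'rotation': array([-0.10298016, -0.11159406,  0.7130744 ,  0.68444631])}
```

View pics/w1.png

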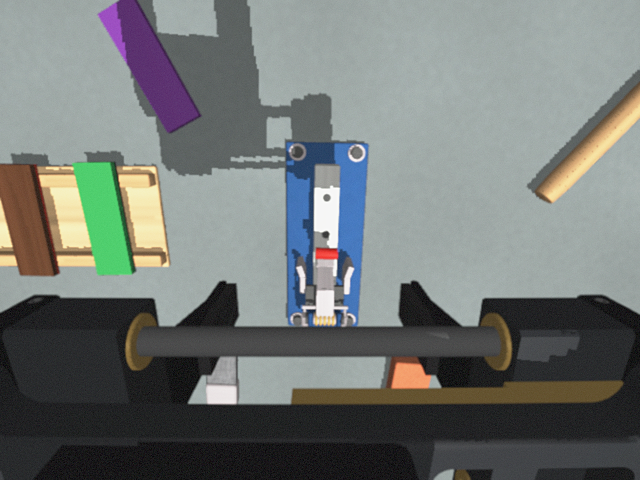

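The wrist view shows the red grip at about (327,254), the plate's rear corners at (286,143) and (369,144), and the green scale at (76–133, 162–275).

```bash
python3 - <<'E'
from h import *
c=cams.camera("wrist"); h=cv2.cvtColor(c["pixels"],cv2.COLOR_RGB2HSV)
def seg(lo,hi,roi):
    k=cv2.inRange(h,lo,hi); m=np.zeros_like(k); x0,y0,x1,y1=roi; m[y0:y1,x0:x1]=k[y0:y1,x0:x1]; v,u=np.nonzero(m); return np.c_[u,v]
r=seg((0,150,100),(8,255,255),(300,235,355,270)); P=to_plane(c,r,.073)
print("red",len(r),r.min(0),r.max(0),"mean",P.mean(0).round(4),"y range",P[:,1].min().round(4),P[:,1].max().round(4))
g=seg((50,120,60),(75,255,255),(60,150,150,285)); print("green",len(g),cv2.minAreaRect((to_plane(c,g,.036)[:,:2]*1e3).astype(np.float32)))
print("green hand",to_plane(c,[(76,163),(113,162),(133,272),(93,275)],.036).round(4).tolist())
print("plate rear corners",to_plane(c,[(286,143),(369,144)],.012).round(4).tolist(), "left edge pts",to_plane(c,[(286,143),(286,320)],.012).round(4).tolist(),"right",to_plane(c,[(369,144),(361,290)],.012).round(4).tolist())
# bed sides: light bed rear corners
print("bed rear",to_plane(c,[(315,164),(340,164)],.038).round(4).tolist())
E
```

```text
red 206 [316 248] [336 258] mean [0.5322 0.1143 0.073 ] y range 0.1044 0.1248
green 4383 ((517.140869140625, -125.07435607910156), (124.15388488769531, 43.93807601928711), 3.2964344024658203)
green hand [[0.4577, -0.1461, 0.036], [0.4552, -0.1075, 0.036], [0.5768, -0.1018, 0.036], [0.5825, -0.1483, 0.036]]
plate rear corners [[0.4298, 0.068, 0.012], [0.427, 0.1575, 0.012]] left edge pts [[0.4298, 0.068, 0.012], [0.6452, 0.071, 0.012]] right [[0.427, 0.1575, 0.012], [0.5996, 0.1629, 0.012]]
bed rear [[0.4488, 0.1001, 0.038], [0.4477, 0.1256, 0.038]]
```

Emit:
{"name": "carry_out", "arguments": {
  "steps": [
    [[2.65,1.0,-3],-1.4,0],
    [[0,0,-4],0,0],
    [[0,0,-4],0,0],
    [[0,0,-4],0,0],
    [[0,0,-1.5],0,0],
    [[0,0,0],0,0],
    [[0,0,0],0,0]
  ]
}}

```text
time: 2.6
position: [0.5315, 0.126, 0.0786]
tool_rot: [0.696, 0.718, 0.008, 0.003]
ft_force: [0.1, 0.3, 0.8]
grip_width: 0.0868
```

```bash
python3 - <<'E'
from h import *
obs(); c=cams.camera("wrist"); cv2.imwrite("pics/w2.png",crop(c["pixels"],160,140,480,380,2)[:,:,::-1])
h=cv2.cvtColor(c["pixels"],cv2.COLOR_RGB2HSV); v,u=np.nonzero(cv2.inRange(h[200:380,250:400],(0,150,80),(8,255,255)))
print(u.min()+250,u.max()+250,v.min()+200,v.max()+200,len(u)); uv=np.c_[u+250,v+200]
P=to_plane(c,uv,.073); print(P.mean(0),P.min(0),P.max(0))
E
```

```text
t 2.6 pos [0.5315 0.126  0.0786] jaw deg 91.85 F [0.1  0.33 0.78] w 0.0868
272 314 302 324 964
[0.53155626 0.11423576 0.073     ] [0.52519524 0.10369683 0.073     ] [0.5379358  0.12450393 0.073     ]
```

Emit:
{"name": "carry_out", "arguments": {
  "steps": [
    [[0,-1.17,-0.3],-0.9,0],
    [[0,0,0],0,0],
    [[0,0,0],0,0]
  ]
}}

```text
time: 2.95
position: [0.5337, 0.1141, 0.0792]
tool_rot: [0.701, 0.713, 0.011, 0.006]
ft_force: [-0.4, -1.0, 0.1]
grip_width: 0.0868
```

Emit:
{"name": "carry_out", "arguments": {
  "steps": [
    [[-0.1,0,-0.4],0,0.5],
    [[0,0,0],0,0.9],
    [[0,0,0],0,0.9],
    [[0,0,0],0,0.9],
    [[0,0,0],0,0.9]
  ],
  "squeeze": 15
}}

```text
time: 3.45
position: [0.5337, 0.1135, 0.0763]
tool_rot: [0.702, 0.712, 0.012, 0.007]
ft_force: [-0.1, 0.1, -0.7]
grip_width: 0.0551
```

```bash
python3 - <<'E'
from h import *
obs(); c=cams.camera("wrist"); cv2.imwrite("pics/w3.png",crop(c["pixels"],160,200,480,420,2)[:,:,::-1]);obs()
E
```

```text
t 3.45 pos [0.5337 0.1135 0.0763] jaw deg 90.88 F [-0.11  0.1  -0.7 ] w 0.0551
t 3.5 pos [0.5336 0.1136 0.0763] jaw deg 90.89 F [-0.35  0.    0.04] w 0.0506
```

View pics/w3.png

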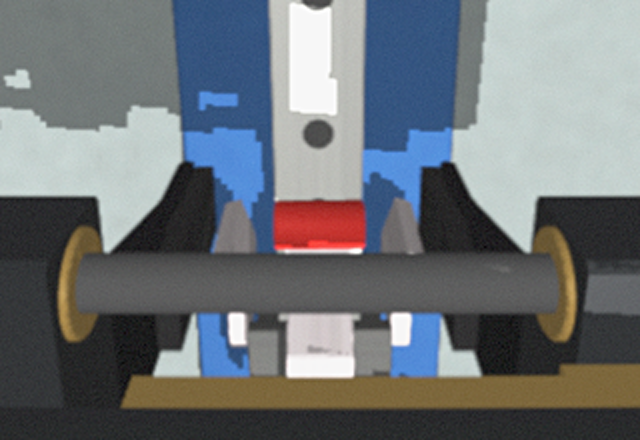

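The red grip (x 274–364 in the crop) sits centred between the fingers (213 and 425). I'll finish closing on it.

Emit:
{"name": "carry_out", "arguments": {
  "steps": [
    [[-0.1,0,-0.2],0,0.9],
    [[0,0,0],0,0.9],
    [[0,0,0],0,0.9],
    [[0,0,0],0,0.9],
    [[0,0,0],0,0.9]
  ],
  "squeeze": 20
}}

```text
time: 4.0
position: [0.5323, 0.1141, 0.0739]
tool_rot: [0.702, 0.712, 0.012, 0.007]
ft_force: [-0.5, -0.3, 0.1]
grip_width: 0.0216
```

Emit:
{"name": "carry_out", "arguments": {
  "steps": [
    [[0.15,0,1.13],0,0.9],
    [[0.31,0,1.1],0,0.9],
    [[0.47,0,1.04],0,0.9],
    [[0.62,0.01,0.95],0,0.9],
    [[0.76,0.01,0.85],0,0.9],
    [[0,0,0],0,0.9]
  ],
  "squeeze": 20
}}

```text
time: 4.6
position: [0.5558, 0.1146, 0.1276]
tool_rot: [0.702, 0.712, 0.011, 0.006]
ft_force: [2.4, 0.4, -4.6]
grip_width: 0.0215
```

Emit:
{"name": "carry_out", "arguments": {
  "steps": [
    [[0.9,0.02,0.4],0,0.9],
    [[0.98,0.02,0.55],0,0.9],
    [[1.02,0.02,0.42],0,0.9],
    [[0.9,0.02,0.2],0,0.9],
    [[0,0,0],0,0.9]
  ],
  "squeeze": 20
}}

```text
time: 5.1
position: [0.5938, 0.1154, 0.1467]
tool_rot: [0.702, 0.713, 0.01, 0.004]
ft_force: [3.3, 0.9, -4.1]
grip_width: 0.0218
```

Emit:
{"name": "carry_out", "arguments": {
  "steps": [
    [[0,0,0],0,0],
    [[0,0,0],0,0],
    [[0,0,0],0,0],
    [[0,0,3],0,0],
    [[0,0,3],0,0],
    [[0,0,0],0,0]
  ]
}}

```text
time: 5.7
position: [0.5895, 0.1147, 0.2051]
tool_rot: [0.702, 0.713, 0.005, 0.001]
ft_force: [1.0, -0.3, 0.2]
grip_width: 0.0614
```

```bash
python3 - <<'E'
from h import *
obs(); c=cams.camera("wrist"); t=cams.camera("scene")["pixels"]
im=np.zeros((600,800,3),np.uint8); im[:480,:640]=0; im[:360,:480]=cv2.resize(c["pixels"],(480,360)); im[:320,480:]=crop(t,320,200,400,280,4)
cv2.imwrite("pics/w4.png",im[:360,:,::-1])
E
```

```text
t 5.7 pos [0.5895 0.1147 0.2051] jaw deg 90.9 F [ 0.98 -0.28  0.18] w 0.0614
```

View pics/w4.png

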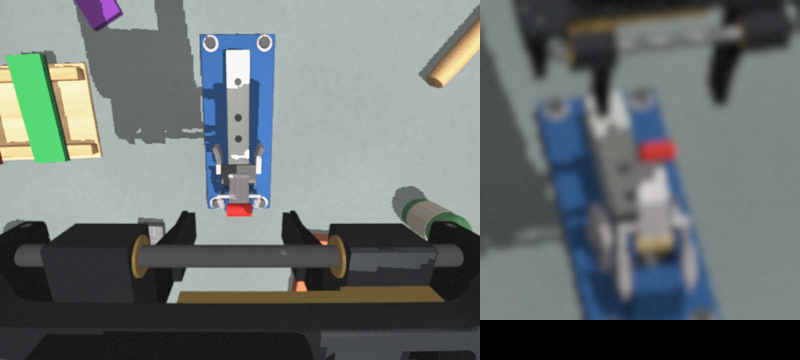

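The clip stays up by itself: the red grip is at (239,210), over the stop in the wrist view, and standing upright in the scene view. Now to the green scale.

Emit:
{"name": "carry_out", "arguments": {
  "steps": [
    [[-1.4,-4,0],0.4,0],
    [[-1.4,-4,0],0.4,0],
    [[-1.4,-4,0],0.4,0],
    [[-1.4,-4,0],0.4,0],
    [[-1.4,-4,0],0.4,0],
    [[-1.2,-3.2,0],0.3,0],
    [[0,0,0],0,0],
    [[0,0,0],0,0]
  ]
}}

```text
time: 6.6
position: [0.4932, -0.1211, 0.1905]
tool_rot: [0.685, 0.728, -0.001, -0.012]
ft_force: [-0.5, 0.1, -0.1]
grip_width: 0.087
```

```bash
cat > green.py <<'E'
from h import *
def green(c,z,roi=(0,0,640,480)):
    h=cv2.cvtColor(c["pixels"],cv2.COLOR_RGB2HSV); k=cv2.inRange(h,(50,120,50),(75,255,255))
    n,l,s,_=cv2.connectedComponentsWithStats(k); i=1+np.argmax(s[1:,4]); v,u=np.nonzero(l==i)
    print("px",s[i]); r=cv2.minAreaRect((to_plane(c,np.c_[u,v],z)[:,:2]*1e3).astype(np.float32)); print("green rect mm",np.round(r[0],1),np.round(r[1],1),round(r[2],2)); return r
E
python3 - <<'E'
from green import *
obs(); c=cams.camera("wrist"); green(c,.036); cv2.imwrite("pics/w5.png",c["pixels"][:,:,::-1])
h=cv2.cvtColor(c["pixels"],cv2.COLOR_RGB2HSV)
E
```

```text
t 6.6 pos [ 0.4932 -0.1211  0.1905] jaw deg 93.47 F [-0.49  0.11 -0.09] w 0.087
px [ 285  195   44  126 5113]
green rect mm [ 516.6 -127.7] [123.9  38.9] 3.35
```

View pics/w5.png

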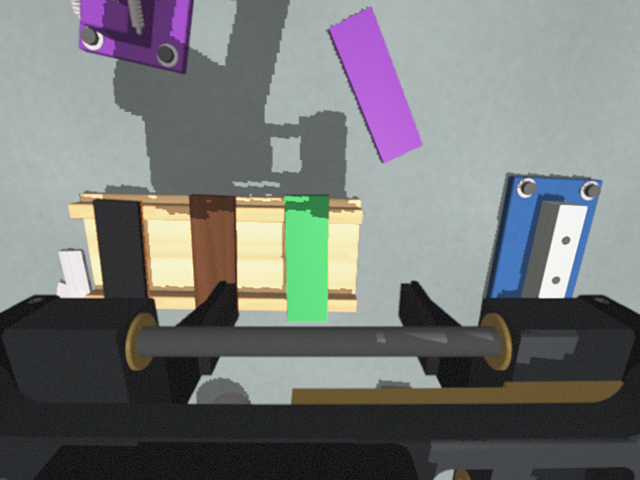

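The green scale's centre is at (0.5168, -0.1277), yaw 3.3°, which agrees with the top view. I'll descend 12 mm behind its middle.

Emit:
{"name": "carry_out", "arguments": {
  "steps": [
    [[1.2,-0.7,0],0,0],
    [[0,0,-3.5],0,0],
    [[0,0,-3.5],0,0],
    [[0,0,-2.5],0,0],
    [[0,0,0],0,0],
    [[0,0,0],0,0]
  ]
}}

```text
time: 7.25
position: [0.508, -0.12, 0.0916]
tool_rot: [0.681, 0.732, -0.001, -0.012]
ft_force: [0.4, -0.3, 0.3]
grip_width: 0.0872
```

```bash
python3 - <<'E'
from green import *
o=obs(); print("tool z",R.from_quat(o["tool_rot"]).apply([0,0,1]).round(4)); c=cams.camera("wrist"); green(c,.036)
E
```

```text
t 7.25 pos [ 0.508  -0.12    0.0916] jaw deg 94.15 F [ 0.44 -0.33  0.26] w 0.0872
tool z [-0.0188  0.0149 -0.9997]
px [ 271  192   67  135 8327]
green rect mm [ 499.3 -128.7] [89.2 39.3] 3.05
```

Emit:
{"name": "carry_out", "arguments": {
  "steps": [
    [[-0.3,-0.85,0],-0.9,0],
    [[0,0,0],0,0],
    [[0,0,-2.5],0,0],
    [[0,0,0],0,0]
  ]
}}

```text
time: 7.7
position: [0.5078, -0.1301, 0.0713]
tool_rot: [0.687, 0.727, 0.001, -0.007]
ft_force: [-0.0, 0.0, 0.7]
grip_width: 0.0868
```

Emit:
{"name": "carry_out", "arguments": {
  "steps": [
    [[-0.2,0.15,-1.7],0,0],
    [[0,0,-1.3],0,0],
    [[0,0,0],0,0],
    [[0,0,0],0,0]
  ]
}}

```text
time: 8.1
position: [0.5086, -0.1306, 0.0445]
tool_rot: [0.687, 0.726, 0.002, -0.003]
ft_force: [-1.1, 0.1, 0.4]
grip_width: 0.087
```

Emit:
{"name": "carry_out", "arguments": {
  "steps": [
    [[-0.35,0.25,-0.55],0,0.4],
    [[0,0,0],0,0.8],
    [[0,0,0],0,0.8],
    [[0,0,0],0,0.8],
    [[0,0,0],0,0.8],
    [[0,0,0],0,0.8],
    [[0,0,0],0,0.8],
    [[0,0,0],0,0.8]
  ],
  "squeeze": 20
}}

```text
time: 8.9
position: [0.5062, -0.1286, 0.0409]
tool_rot: [0.687, 0.726, 0.002, -0.001]
ft_force: [-0.3, 1.0, 0.1]
grip_width: 0.0394
```

```bash
python3 - <<'E'
from green import *
o=obs(); print("tool z",R.from_quat(o["tool_rot"]).apply([0,0,1]).round(4)); c=cams.camera("wrist"); t=cams.camera("top");green(t,.036)
E
```

```text
t 8.9 pos [ 0.5062 -0.1286  0.0409] jaw deg 93.16 F [-0.28  1.03  0.11] w 0.0394
tool z [ 0.0014  0.0053 -1.    ]
px [ 37 249   6   5  11]
green rect mm [474.9 825. ] [10.8 13.5] 68.05
```

Emit:
{"name": "carry_out", "arguments": {
  "steps": [
    [[0,0,1.5],0,0.8],
    [[0,0,2.5],0,0.8],
    [[0,0,2.5],0,0.8],
    [[-0.6,3,0],-0.4,0.8],
    [[-0.6,4,0],-0.4,0.8],
    [[-0.6,4,0],-0.4,0.8],
    [[-0.6,4,0],-0.4,0.8],
    [[-0.6,4,0],-0.4,0.8],
    [[-0.3,3,0],-0.3,0.8],
    [[0,0,0],0,0.8]
  ]
}}

```text
time: 10.0
position: [0.4722, 0.0962, 0.1079]
tool_rot: [0.705, 0.71, 0.003, 0.0]
ft_force: [-0.6, -0.6, -0.6]
grip_width: 0.0395
```

```bash
python3 - <<'E'
from green import *
o=obs(); print("tool z",R.from_quat(o["tool_rot"]).apply([0,0,1]).round(4)); c=cams.camera("wrist"); t=cams.camera("top");green(t,o["position"][2]-.005)
cv2.imwrite("pics/w6.png",c["pixels"][:,:,::-1])
E
```

```text
t 10.0 pos [0.4722 0.0962 0.1079] jaw deg 90.42 F [-0.57 -0.55 -0.59] w 0.0395
tool z [ 0.0049  0.0039 -1.    ]
px [ 22 277   4   7   9]
green rect mm [385.5 814.8] [14.2  8.4] 17.34
```

Emit:
{"name": "carry_out", "arguments": {
  "steps": [
    [[0,1.6,-1],0.4,0.8],
    [[0,0,-2],0,0.8],
    [[0,0,0],0,0.8],
    [[0,0,0],0,0.8]
  ]
}}

```text
time: 10.5
position: [0.4763, 0.1058, 0.0779]
tool_rot: [0.705, 0.71, 0.004, 0.003]
ft_force: [0.3, -0.6, -0.9]
grip_width: 0.0391
```

```bash
python3 - <<'E'
from green import *
o=obs(); print("tool z",R.from_quat(o["tool_rot"]).apply([0,0,1]).round(4)); c=cams.camera("wrist"); t=cams.camera("top");s=cams.camera("scene")
im=np.zeros((600,800,3),np.uint8); im[:480,:640]=c["pixels"]; 
im[360:600,480:]=crop(s["pixels"],320,200,400,260,4)
cv2.imwrite("pics/w7.png",im[:,:,::-1])
E
```

```text
t 10.5 pos [0.4763 0.1058 0.0779] jaw deg 90.41 F [ 0.32 -0.6  -0.89] w 0.0391
tool z [ 0.0098  0.002  -0.9999]
```

View pics/w7.png

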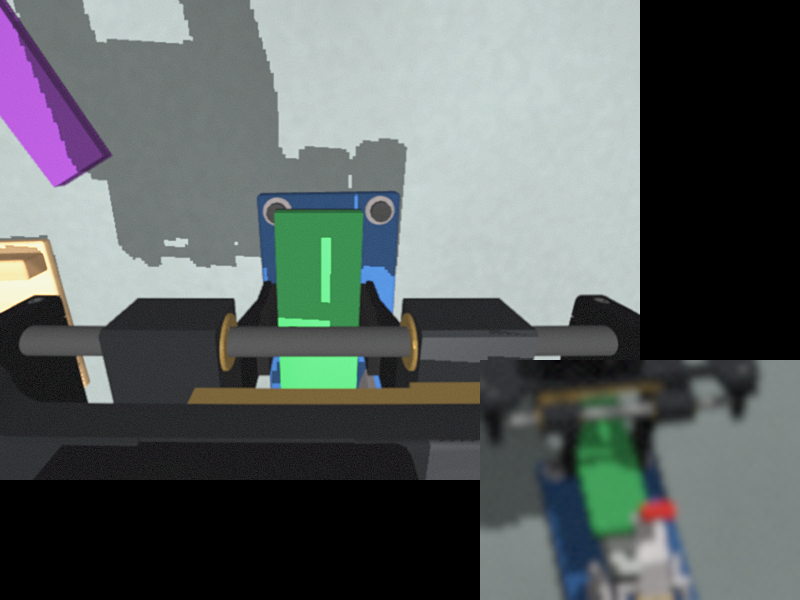

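The wrist view shows the green scale held square, with its rear edge at (275–363, 211) over the plate whose rear corners are at (258,195) and (400,192). I'll measure the offset.

```bash
python3 - <<'E'
from green import *
c=cams.camera("wrist")
print("scale rear",to_plane(c,[(275,211),(363,210)],.073).round(4).tolist())
print("scale sides",to_plane(c,[(275,213),(276,280),(363,213),(360,280)],.073).round(4).tolist())
p=to_plane(c,[(258,195),(400,192)],.012); print("plate rear",p.round(4).tolist(),p.mean(0).round(4))
print("plate edges",to_plane(c,[(258,195),(263,272),(400,192),(396,268)],.012).round(4).tolist())
E
```

```text
scale rear [[0.4252, 0.0868, 0.073], [0.4244, 0.1259, 0.073]]
scale sides [[0.4261, 0.0868, 0.073], [0.4584, 0.0863, 0.073], [0.4258, 0.1259, 0.073], [0.4581, 0.1261, 0.073]]
plate rear [[0.4279, 0.0688, 0.012], [0.4253, 0.157, 0.012]] [0.4266 0.1129 0.012 ]
plate edges [[0.4279, 0.0688, 0.012], [0.4795, 0.0698, 0.012], [0.4253, 0.157, 0.012], [0.4759, 0.1585, 0.012]]
```

Emit:
{"name": "carry_out", "arguments": {
  "steps": [
    [[-0.4,0.75,0],0.6,0.8],
    [[0,0,-0.8],0,0.8],
    [[0,0,0],0,0.8],
    [[0,0,0],0,0.8]
  ]
}}

```text
time: 11.1
position: [0.4725, 0.1143, 0.071]
tool_rot: [0.7, 0.714, 0.005, 0.004]
ft_force: [-0.6, -1.2, -1.2]
grip_width: 0.0394
```

Emit:
{"name": "carry_out", "arguments": {
  "steps": [
    [[0,-0.05,-1.0],0,0.8],
    [[0,0,-0.4],0,0.8],
    [[0,0,0],0,0.8],
    [[0,0,0],0,0.8]
  ]
}}

```text
time: 11.5
position: [0.4724, 0.1138, 0.0553]
tool_rot: [0.7, 0.714, 0.005, 0.004]
ft_force: [0.8, 0.5, -1.4]
grip_width: 0.0398
```

Emit:
{"name": "carry_out", "arguments": {
  "steps": [
    [[0,0,-0.15],0,0.8],
    [[0,0,-0.1],0,0.8],
    [[0,0,0],0,0.8]
  ]
}}

```text
time: 11.8
position: [0.4725, 0.1137, 0.053]
tool_rot: [0.7, 0.714, 0.005, 0.004]
ft_force: [-0.4, 0.2, 1.7]
grip_width: 0.0398
```

Contact with the bed at z = 53 mm as predicted (Fz rose by about 3 N). Sliding forward now.

Emit:
{"name": "carry_out", "arguments": {
  "steps": [
    [[0.5,0.01,0],0,0.8],
    [[0.5,0.01,0],0,0.8],
    [[0.5,0.01,0],0,0.8],
    [[0.4,0.01,0],0,0.8],
    [[0,0,0],0,0.8]
  ]
}}

```text
time: 12.3
position: [0.494, 0.1141, 0.0532]
tool_rot: [0.7, 0.714, 0.006, 0.004]
ft_force: [-0.0, -0.8, 0.2]
grip_width: 0.0399
```

```bash
python3 - <<'E'
from green import *
o=obs(); print("tool z",R.from_quat(o["tool_rot"]).apply([0,0,1]).round(4)); c=cams.camera("wrist"); s=cams.camera("scene")
im=np.zeros((600,800,3),np.uint8); im[:300]=crop(c["pixels"],200,170,467,270,3)[:300,:800]
im[300:600,:400]=crop(s["pixels"],315,215,395,275,5)
cv2.imwrite("pics/w8.png",im[:,:,::-1])
E
```

```text
t 12.3 pos [0.494  0.1141 0.0532] jaw deg 91.09 F [-0.02 -0.79  0.2 ] w 0.0399
tool z [ 0.0143  0.0023 -0.9999]
```

View pics/w8.png

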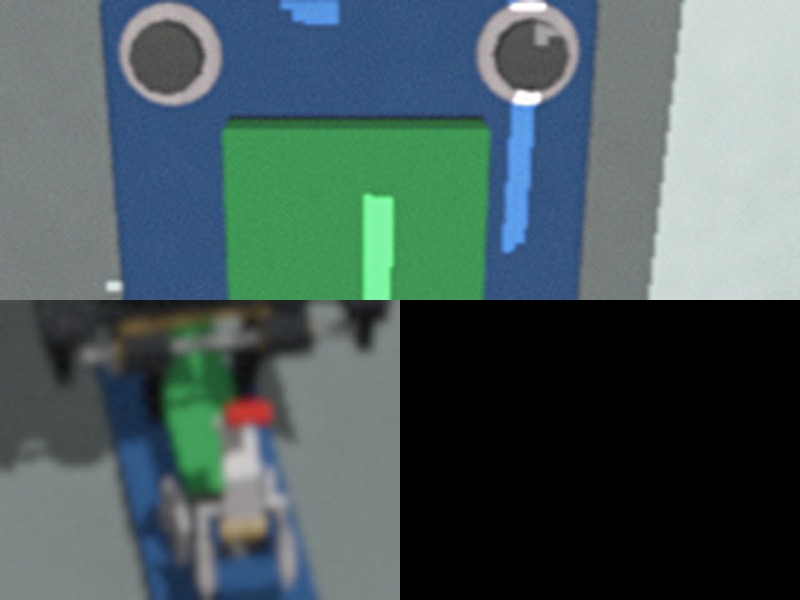

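The scale's rear top edge is at crop (222–490, 128). The plate edges run from (103,0) to (124,298) and from (597,0) to (578,298).

```bash
python3 - <<'E'
from green import *
c=cams.camera("wrist"); t=lambda p:[(200+(x+.5)/3-.5,170+(y+.5)/3-.5) for x,y in p]
L=to_plane(c,t([(103,0),(124,298)]),.012); Rr=to_plane(c,t([(597,0),(578,298)]),.012); S=to_plane(c,t([(222,128),(490,127)]),.048); S2=to_plane(c,t([(228,298),(484,298)]),.048)
yaw=lambda a:np.degrees(np.arctan2(a[1,1]-a[0,1],a[1,0]-a[0,0])).round(2)
print("plate yaw",yaw(L),yaw(Rr)); 
mid=lambda x:np.mean([np.interp(x,[a[0,0],a[1,0]],a[:,1]) if a[0,0]<=x<=a[1,0] else a[0,1]+(x-a[0,0])*(a[1,1]-a[0,1])/(a[1,0]-a[0,0]) for a in(L,Rr)])
for s in(S,S2): print("scale",s.round(4).tolist(),s.mean(0).round(4),"plate mid y",round(mid(s[0,0]),4))
print("scale yaw",yaw(np.array([S[0],S2[0]])),yaw(np.array([S[1],S2[1]])), "rear edge", np.degrees(np.arctan2(-(S[1,0]-S[0,0]),S[1,1]-S[0,1])))
E
```

```text
plate yaw 0.88 1.62
scale [[0.4429, 0.0937, 0.048], [0.442, 0.1333, 0.048]] [0.4425 0.1135 0.048 ] plate mid y 0.1126
scale [[0.47, 0.0941, 0.048], [0.4692, 0.134, 0.048]] [0.4696 0.1141 0.048 ] plate mid y 0.1132
scale yaw 0.8 1.53 rear edge 1.3330180460993957
```

Emit:
{"name": "carry_out", "arguments": {
  "steps": [
    [[0.3,-0.1,-0.03],0,0.8],
    [[0.3,0,0],0,0.8],
    [[0.2,0,0],0,0.8],
    [[0,0,0],0,0.8]
  ]
}}

```text
time: 12.85
position: [0.4985, 0.1132, 0.0529]
tool_rot: [0.7, 0.714, 0.003, 0.002]
ft_force: [1.0, 0.6, 1.5]
grip_width: 0.0402
```

Emit:
{"name": "carry_out", "arguments": {
  "steps": [
    [[0.25,0,0],0,0.8],
    [[0.2,0,0],0,0.8],
    [[0,0,0],0,0.8]
  ]
}}

```text
time: 13.15
position: [0.5032, 0.1132, 0.0529]
tool_rot: [0.7, 0.714, 0.003, 0.002]
ft_force: [-0.9, -0.1, 1.1]
grip_width: 0.0395
```

Emit:
{"name": "carry_out", "arguments": {
  "steps": [
    [[0.15,0,0],0,0.8],
    [[0.1,0,0],0,0.8]
  ]
}}

```text
time: 13.35
position: [0.5053, 0.1132, 0.0529]
tool_rot: [0.7, 0.714, 0.003, 0.001]
ft_force: [-1.2, 0.3, 1.3]
grip_width: 0.0397
```

Emit:
{"name": "carry_out", "arguments": {
  "steps": [
    [[0.1,0,0],0,0.8],
    [[0.1,0,0],0,0.8]
  ]
}}

```text
time: 13.55
position: [0.5071, 0.1133, 0.0529]
tool_rot: [0.7, 0.714, 0.003, 0.001]
ft_force: [-1.5, 0.0, 2.4]
grip_width: 0.0396
```

Emit:
{"name": "carry_out", "arguments": {
  "steps": [
    [[0.1,0,0],0,0.8],
    [[0.1,0,0],0,0.8]
  ]
}}

```text
time: 13.75
position: [0.5081, 0.1133, 0.0528]
tool_rot: [0.7, 0.714, 0.002, 0.0]
ft_force: [-4.7, -0.4, 5.9]
grip_width: 0.0397
```

Emit:
{"name": "carry_out", "arguments": {
  "steps": [
    [[0,0,0.03],0,0.8]
  ]
}}

```text
time: 13.85
position: [0.5081, 0.1133, 0.053]
tool_rot: [0.7, 0.714, 0.002, -0.0]
ft_force: [0.2, 0.3, -1.9]
grip_width: 0.0399
```

Emit:
{"name": "carry_out", "arguments": {
  "steps": [
    [[0.1,0,0.02],0,0.8]
  ]
}}

```text
time: 13.95
position: [0.5082, 0.1133, 0.0529]
tool_rot: [0.7, 0.714, 0.001, -0.001]
ft_force: [-3.5, 0.1, 1.7]
grip_width: 0.04
```

Emit:
{"name": "carry_out", "arguments": {
  "steps": [
    [[0.14,0,0.02],0,0.8],
    [[0.14,0,0.02],0,0.8]
  ]
}}

```text
time: 14.15
position: [0.5083, 0.1132, 0.0529]
tool_rot: [0.7, 0.714, -0.001, -0.003]
ft_force: [-4.8, -0.5, 2.8]
grip_width: 0.0396
```

The stop is firm: no advance under repeated pushes of about 5 N, with no side force, so the nose is on the screw. I'll release while still pushing lightly, then rise.

Emit:
{"name": "carry_out", "arguments": {
  "steps": [
    [[0.1,0,0.02],0,0.8],
    [[0.08,0,0.0],0,0.2],
    [[0,0,0],0,0.2],
    [[0,0,0],0,0.2],
    [[0,0,0],0,0.2]
  ]
}}

```text
time: 14.65
position: [0.5164, 0.1131, 0.0537]
tool_rot: [0.7, 0.714, 0.003, 0.002]
ft_force: [-0.0, -0.2, -1.5]
grip_width: 0.0637
```

Emit:
{"name": "carry_out", "arguments": {
  "steps": [
    [[-0.3,0,1],0,0],
    [[-0.5,0,3],0,0],
    [[0,0,4],0,0],
    [[0,0,4],0,0],
    [[0,0,3],0,0],
    [[0,0,0],0,0],
    [[0,0,0],0,0]
  ]
}}

```text
time: 15.35
position: [0.5077, 0.113, 0.2125]
tool_rot: [0.7, 0.714, 0.005, 0.003]
ft_force: [-0.7, -0.1, 0.0]
grip_width: 0.0867
```

```bash
python3 - <<'E'
from green import *
obs(); c=cams.camera("wrist"); cv2.imwrite("pics/w9.png",crop(c["pixels"],200,90,467,315,3)[:600,:800][:,:,::-1])
green(c,.048)
h=cv2.cvtColor(c["pixels"],cv2.COLOR_RGB2HSV); k=cv2.inRange(h,(0,150,80),(8,255,255)); k[:, :250]=0;k[:,400:]=0; v,u=np.nonzero(k)
if len(u): print("red",u.min(),u.max(),v.min(),v.max(),to_plane(c,np.c_[u,v],.144).mean(0).round(4))
E
```

```text
t 15.35 pos [0.5077 0.113  0.2125] jaw deg 91.1 F [-0.71 -0.07  0.05] w 0.0867
px [ 296  175   44  122 5040]
green rect mm [517.  113.6] [120.6  40.1] 1.49
red 305 399 367 385 [0.5945 0.1175 0.144 ]
```

View pics/w9.png

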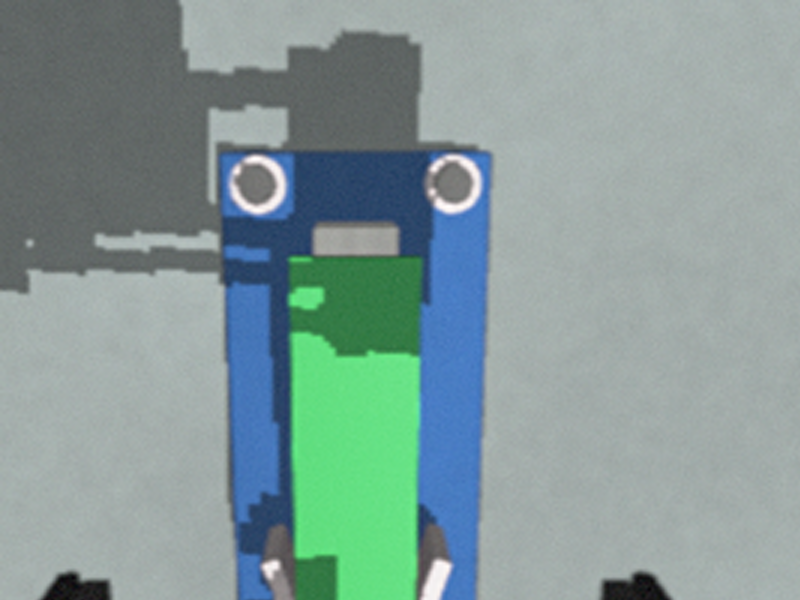

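The scale lies centred on the bed: its rear edge at x ≈ 0.457 puts the nose at fixture x ≈ 55 mm, matching the felt stop. Now to the raised clip grip.

Emit:
{"name": "carry_out", "arguments": {
  "steps": [
    [[3,0.1,0],0,0],
    [[3,0.05,0],0,0],
    [[2.2,0,0],0,0],
    [[0,0,0],0,0],
    [[0,0,0],0,0]
  ]
}}

```text
time: 15.9
position: [0.5859, 0.1146, 0.205]
tool_rot: [0.7, 0.714, -0.001, -0.002]
ft_force: [0.2, -0.2, 0.5]
grip_width: 0.0871
```

Emit:
{"name": "carry_out", "arguments": {
  "steps": [
    [[1.0,0.05,0],0,0],
    [[0,0,-2],0,0],
    [[0,0,-2.5],0,0],
    [[0,0,-0.8],0,0],
    [[0,0,0],0,0],
    [[0,0,0],0,0]
  ]
}}

```text
time: 16.5
position: [0.5925, 0.1155, 0.1494]
tool_rot: [0.7, 0.714, -0.003, -0.005]
ft_force: [0.1, 0.1, 0.1]
grip_width: 0.0871
```

```bash
python3 - <<'E'
from green import *
o=obs(); c=cams.camera("wrist"); h=cv2.cvtColor(c["pixels"],cv2.COLOR_RGB2HSV); k=cv2.inRange(h,(0,150,80),(8,255,255)); k[:,:250]=0;k[:,390:]=0
n,l,s,ce=cv2.connectedComponentsWithStats(k); print(s[1:][s[1:,4]>20])
i=1+np.argmax(s[1:,4]) if n>1 else 0; v,u=np.nonzero(l==i); P=to_plane(c,np.c_[u,v],.144); print(P.mean(0),P.min(0),P.max(0))
E
```

```text
t 16.5 pos [0.5925 0.1155 0.1494] jaw deg 91.12 F [0.06 0.11 0.07] w 0.0871
[[297 308  43  19 791]]
[0.59417075 0.11570699 0.144     ] [0.5890221  0.10544152 0.144     ] [0.59925238 0.12628817 0.144     ]
```

Emit:
{"name": "carry_out", "arguments": {
  "steps": [
    [[0.2,0,-0.5],0,0.5],
    [[0,0,0],0,0.9],
    [[0,0,0],0,0.9],
    [[0,0,0],0,0.9],
    [[0,0,0],0,0.9],
    [[0,0,0],0,0.9],
    [[0,0,0],0,0.9],
    [[0,0,0],0,0.9],
    [[0,0,0],0,0.9]
  ],
  "squeeze": 20
}}

```text
time: 17.45
position: [0.5967, 0.1157, 0.1477]
tool_rot: [0.7, 0.714, -0.001, -0.002]
ft_force: [0.5, -0.1, -0.3]
grip_width: 0.0232
```

Emit:
{"name": "carry_out", "arguments": {
  "steps": [
    [[0,0,-0.1],0,0.9],
    [[0,0,0],0,0.9],
    [[0,0,0],0,0.9]
  ],
  "squeeze": 25
}}

```text
time: 17.75
position: [0.5967, 0.1156, 0.1477]
tool_rot: [0.7, 0.714, -0.001, -0.002]
ft_force: [-1.0, 0.8, -0.2]
grip_width: 0.0214
```

Emit:
{"name": "carry_out", "arguments": {
  "steps": [
    [[-1.1,-0.02,-0.27],0,0.9],
    [[-1.05,-0.02,-0.44],0,0.9],
    [[-0.98,-0.02,-0.59],0,0.9],
    [[-0.85,-0.02,-0.7],0,0.9],
    [[0,0,0],0,0.9]
  ]
}}

```text
time: 18.25
position: [0.5712, 0.115, 0.1376]
tool_rot: [0.7, 0.714, 0.014, 0.012]
ft_force: [4.3, 0.0, -4.5]
grip_width: 0.0216
```

Emit:
{"name": "carry_out", "arguments": {
  "steps": [
    [[-1.0,-0.02,-0.63],0,0.9],
    [[-0.82,-0.01,-0.79],0,0.9],
    [[-0.68,-0.01,-0.9],0,0.9],
    [[0,0,0],0,0.9]
  ]
}}

```text
time: 18.65
position: [0.5491, 0.1145, 0.1177]
tool_rot: [0.7, 0.714, 0.016, 0.015]
ft_force: [0.3, -1.1, -0.1]
grip_width: 0.0212
```

Emit:
{"name": "carry_out", "arguments": {
  "steps": [
    [[-0.42,0,-0.6],0,0.9],
    [[-0.36,-0.01,-0.6],0,0.9],
    [[-0.25,0,-0.55],0,0.9],
    [[0,0,0],0,0.9]
  ]
}}

```text
time: 19.05
position: [0.5382, 0.1143, 0.0986]
tool_rot: [0.7, 0.714, 0.016, 0.014]
ft_force: [0.2, -0.1, -1.0]
grip_width: 0.0218
```

Emit:
{"name": "carry_out", "arguments": {
  "steps": [
    [[-0.12,0,-0.3],0,0.9],
    [[-0.08,0,-0.3],0,0.9],
    [[0,0,0],0,0.9]
  ]
}}

```text
time: 19.35
position: [0.5357, 0.1142, 0.0911]
tool_rot: [0.7, 0.714, 0.015, 0.014]
ft_force: [-1.2, 0.6, -1.7]
grip_width: 0.0211
```

Emit:
{"name": "carry_out", "arguments": {
  "steps": [
    [[-0.02,0,-0.1],0,0.9]
  ]
}}

```text
time: 19.45
position: [0.5354, 0.1142, 0.09]
tool_rot: [0.7, 0.714, 0.015, 0.013]
ft_force: [-1.1, -0.1, -1.4]
grip_width: 0.0216
```

Emit:
{"name": "carry_out", "arguments": {
  "steps": [
    [[-0.02,0,-0.08],0,0.9]
  ]
}}

```text
time: 19.55
position: [0.5352, 0.1142, 0.089]
tool_rot: [0.7, 0.714, 0.015, 0.013]
ft_force: [-1.5, -0.5, -2.2]
grip_width: 0.0215
```

Emit:
{"name": "carry_out", "arguments": {
  "steps": [
    [[-0.02,0,-0.08],0,0.9]
  ]
}}

```text
time: 19.65
position: [0.5349, 0.1142, 0.0882]
tool_rot: [0.7, 0.714, 0.015, 0.013]
ft_force: [-1.0, -1.1, -1.9]
grip_width: 0.0215
```

Emit:
{"name": "carry_out", "arguments": {
  "steps": [
    [[-0.02,0,-0.08],0,0.9]
  ]
}}

```text
time: 19.75
position: [0.5348, 0.1142, 0.0875]
tool_rot: [0.7, 0.714, 0.015, 0.013]
ft_force: [-1.5, -0.8, 3.1]
grip_width: 0.0217
```

Emit:
{"name": "carry_out", "arguments": {
  "steps": [
    [[-0.02,0,-0.08],0,0.9]
  ]
}}

```text
time: 19.85
position: [0.5347, 0.1142, 0.0873]
tool_rot: [0.7, 0.714, 0.015, 0.014]
ft_force: [-3.2, -0.0, 7.6]
grip_width: 0.0215
```

The foot is on the scale: Fz turned from about -2 N to +7.6 N at z = 87.3 mm. I'll relax and then let go.

Emit:
{"name": "carry_out", "arguments": {
  "steps": [
    [[0,0,0.03],0,0.9]
  ]
}}

```text
time: 19.95
position: [0.5348, 0.1142, 0.0878]
tool_rot: [0.7, 0.714, 0.015, 0.014]
ft_force: [-0.7, -1.4, -3.1]
grip_width: 0.022
```

Emit:
{"name": "carry_out", "arguments": {
  "steps": [
    [[0,0,-0.03],0,0.9]
  ]
}}

```text
time: 20.05
position: [0.5348, 0.1142, 0.0876]
tool_rot: [0.7, 0.714, 0.015, 0.014]
ft_force: [-1.4, 0.4, 0.1]
grip_width: 0.0214
```

Emit:
{"name": "carry_out", "arguments": {
  "steps": [
    [[0,0,0],0,0.5],
    [[0,0,0],0,0.3],
    [[0,0,0],0,0.3],
    [[0,0,0],0,0.3],
    [[0,0,1.5],0,0.2],
    [[0,0,3],0,0.2],
    [[0,0,4],0,0],
    [[-1,0,4],0,0],
    [[0,0,2],0,0],
    [[0,0,0],0,0]
  ]
}}

```text
time: 21.05
position: [0.5253, 0.1145, 0.2372]
tool_rot: [0.7, 0.714, 0.016, 0.014]
ft_force: [0.7, 0.7, 0.0]
grip_width: 0.0856
```

```bash
python3 - <<'E'
from green import *
obs(); c=cams.camera("wrist"); s=cams.camera("scene")
h=cv2.cvtColor(c["pixels"],cv2.COLOR_RGB2HSV); k=cv2.inRange(h,(0,150,80),(8,255,255)); k[:,:250]=0;k[:,390:]=0;k[340:]=0
v,u=np.nonzero(k); P=to_plane(c,np.c_[u,v],.086); print("red",len(u),P.mean(0).round(4))
g=cv2.inRange(h,(50,120,50),(75,255,255)); v,u=np.nonzero(g[:, 250:400]); Q=to_plane(c,np.c_[u+250,v],.048); print("green x min",np.percentile(Q[:,0],[0,1]),"y",Q[:,1].min(),Q[:,1].max())
im=np.zeros((600,800,3),np.uint8); im[:360,:480]=cv2.resize(c["pixels"],(480,360)); im[:320,480:]=crop(s["pixels"],320,205,400,285,4)
cv2.imwrite("pics/w10.png",im[:360,:,::-1])
E
```

```text
t 21.05 pos [0.5253 0.1145 0.2372] jaw deg 91.08 F [0.66 0.72 0.03] w 0.0856
red 273 [0.5339 0.1144 0.086 ]
green x min [0.45702319 0.45841266] y 0.09307219320747713 0.13496847786517055
```

View pics/w10.png

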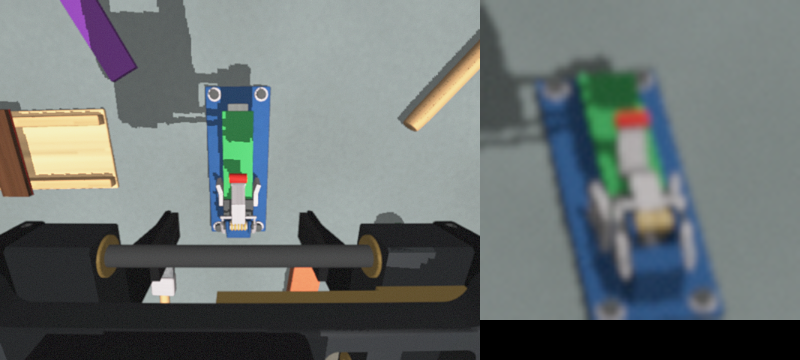

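The clip's red grip at (238,179) lies down over the green scale. The scale's rear edge is unchanged at x ≈ 0.457, and the robot is clear. Handing in.

```bash
python3 - <<'E'
from h import *
obs(); print(robot.hand_in())
E
```

```text
t 21.15 pos [0.5233 0.1144 0.2341] jaw deg 91.08 F [-0.75  0.16  0.04] w 0.0864
the job is handed in; nothing more can be done
None
```

The green scale is loaded, with the clip resting on it, and I handed the job in at 21 s of the 72 s allowed. No verdict is reported.

- **Clip up:** I lifted it by the red grip to about 1.33 rad and let go; it stayed up by itself.
- **Scale home:** I laid it flat on the bed and slid it under the clip and lip. It met the stop screw with the nose at about fixture x = 55 mm. It did not advance under repeated pushes of about 5 N, and there was no side force.
- **Clip down:** I brought it down by hand to light contact. The highest reading at the grip was 7.6 N, which I estimate as about 16 N at the foot, under the 20 N limit. I eased that to about 0 N before letting go.

**Last checks:** The scale's rear edge was at the same place (x ≈ 0.457 m) before and after closing the clip. The clip was down on it and the robot was clear at z ≈ 0.24 m. I touched nothing else, and what showed in the last picture looked undisturbed.

**Not fully settled:**
- When I opened the fingers after seating the scale, the gripper moved about 8 mm forward. The scale did not move measurably, but I have no force reading for that instant.
- The cameras disagreed by up to about 4 mm on positions. I therefore relied on the wrist camera and on feel.

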